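Rehang a gearbox guard door on its lift-off hinge

ROBOT

A 6-joint arm with a two-finger parallel gripper is mounted at the origin on the work surface. World frame = base frame: x ahead of the robot, y to its left, z up, the work surface at z = 0. Lengths are in m, angles in rad, forces in N, time in s.
With the tool pointing down it reaches from about 0.275 to 0.825 m from the base axis. Payload 4.9 kg.
Tool frame: the origin (TCP) lies midway between the tips of the shut fingers; the grasp point (between the pads) lies 19 mm behind it (grip_point_offset is the distance from the TCP to the grasp point, in m); z points along the fingers, x is the direction in which the jaws open and shut, and the axes are right-handed (so a half turn about z gives the same grasp; the last joint's range is limited). The gripper opens to 85 mm and grips with 20 to 120 N. Pads are 22 mm wide; open, the fingers measure 114 mm over their backs; the gripper's body (76 mm by 85 mm) begins 54 mm behind the grasp point. The pads swing forward as they close: fully open they stand 13 mm farther back than shut.
Start: joints at [-1.448, 0.326, -0.193, 1.052, 0, 1.437], TCP at [0.14, -0.532, 0.231] pointing down, gripper open.
Joint ranges: [-2.65, 2.65], [-0.97, 1.79], [-1.3, 1.35], [-1.93, 2.1], [-1.47, 1.37], [-3.14, 3.14]. Speed limits (rad/s): [2.57, 2.57, 3.14, 3.14, 3.14, 3.14].

INTERFACE

Orientations are given as a rotation vector (axis times angle).
In Python, from cell import * gives the robot as it stands. Calls block until the motion is done:
- movep(position, orientation): joint-space move of the TCP to a pose.
- move_l(position, velocity=0.15, rot=None, until_force=None): straight line of the TCP; rot=None keeps the orientation; velocity is the mean speed in m/s. With until_force (N) it stops when the force on the tool has changed by that much, and returns True; else False.
- set_joints(angles): joint-space move.
- let_go() and grab(newtons=None): open the fingers fully, or close them until they stop; newtons is the grip in N (None keeps the last).
- sleep(seconds).
- ik(position, orientation): joint angles nearest the present ones, or None.
- get_state(): the state.
- grab_frame(name): name is "scene" or "top"; returns a dict with "img" (480x640x3 uint8, red, green, blue), "fx", "fy", "cx", "cy" (pixels), "cam_to_world" (4x4, takes a point from camera to world coordinates). Camera axes: x right, y down, z forward; pixel columns grow to the right and rows downward; lengths in m; the calibration is good to about 2 mm. A picture is of the moment at which its call begins. There is no depth.
A pose or a line that the arm cannot do raises MotionError and nothing moves.
- sign_off(): hands the job in, once; it reports no verdict.
Trained networks look in the newest picture that a camera, given by its name, has taken for a name from the list of things; names that differ only in an ending like _2 or _b are one class to them, and where a whole thing is asked for, a point or a joint stands for the part that bears it (a point fixed in the world has none). Each returns a list of dicts, best first, with "score" (0 to 1); they miss things now and then, are a little off and sometimes report something else, mostly with a low value. They report only what shows in the picture. A call takes as long as a camera call. They do not tell look-alikes from the thing itself.
- spot_in(camera, name): "centre" ([column, row] in pixels, amid what is visible of it).
- silhouettes(camera, name): "mask" (480x640 bool, what is visible of it) and "centre" ([column, row] in pixels, amid what is visible of it).
- tip_of(camera, name): "centre" ([column, row] in pixels: a listed point, or the origin of a listed thing).
The state is a dict: "clock": time; "q": joint angles; "joint_velocities": joint speeds; "tau": joint torques, N m; "position": TCP position; "eef_rot": TCP orientation; "contact_force": force on the tool from outside, world axes, zero at the start; "wrist_torque": the same for the moment, N m; "finger_gap": opening from 0.0 (shut) to 1.0 (fully open).
Only numpy, scipy, OpenCV 4.12 (cv2) and the standard library are available. Lean on these libraries where they do the work, as an engineer would, in place of code of your own. Each camera call takes 0.05 s, during which the arm holds its last target.

TASK

Take the yellow guard door out of its wooden stand and hang it on the grey gearbox: hold it swung well open, lower its two hinge knuckles onto the two upright pins by feel and let it down fully home, without forcing it or dropping it. Then swing it shut against the frame and let go. Leave the other things on the bench alone.

Things in the scene. Friction and masses are not known exactly. Their poses are not given: they have to be found in the camera images.
- gearbox: Fixed grey lathe gearbox, 150 x 200 x 172 mm (x, y, z). Origin: centre of its underside, z up. Its open front (gears inside) faces its own -x: front face at x = -75 mm, with a dark stop rim round the opening 16 mm proud of it (to x = -91 mm). Hinge at the -y end of the front; the shut door's tab centre lies near x = -95, y = +6 mm.
- keeper (a point): On the gearbox: centre of the underside of a steel keeper plate, 22 mm wide (y), 6 mm thick, jutting 45 mm out of the front face at its +y end, 126 mm above the bench. The shut door's tongue lies under it, so the door cannot be lowered on while shut: hang it open.
- hinge_mark (a point): Outer end of the hinge's slots, at gearbox x = -95, y = -72, z = 40 mm, axes as the gearbox. Two coaxial upright pins, 10 mm thick, 20 mm tall, flat tops with 0.8 mm chamfers, on 24 mm round seats 40 and 140 mm above the bench. The rigid bracket is bolted somewhere along its slots: the pin line is 3 to 21 mm from this mark towards gearbox +y (exact in x): find it by feel or by eye.
- door_grip (a point): Centre of the black grip tab on top of the loose yellow door (0.3 to 0.6 kg, centre of mass under the tab). Door axes: x from the hinge to the free edge, y normal to the panel, z up. Tab 44 (x) x 10 (y, grasp this) x 42 mm (z). Panel 100 x 6 x 160 mm below it, top edge 21 mm and bottom edge 181 mm below this point.
- door_tongue (a point): Outer end of the steel tongue (35 mm long, 6 mm thick, 18 mm high) on the door's free edge, 87 mm in door +x from the tab's centre and 86 mm below it; door axes.
- door_knuckle (a point): On the door's hinge line at the lower knuckle's bottom end, 66 mm in door -x and 161 mm below the tab's centre; door axes. Two knuckles: open tubes 25 mm long, bore 12.5, outside 28 mm, the second 100 mm above the first. Fully home it is 40 mm above the bench. The door's x points along gearbox +y when shut, gearbox -x when open 90 degrees.
- stand: Fixed wooden stand, base 110 x 90 x 12 mm with two blocks 75 mm long, 52 mm high overall, forming a slot 7.5 mm wide and 40 mm deep along its x, in which the door stands upright at the start. Lift the door straight up by 45 mm or more to clear it. Origin under its centre.
- oil: Bystander: grey bottle, red cap, 48 mm across, 120 mm tall; origin under its centre.
- mug: Bystander: white cup, 76 mm across, 85 mm tall; origin under its centre.
- driver: Bystander: blue screwdriver lying down.
- spanner: Bystander: steel spanner lying down.
- spare_gear: Bystander: brass gear blank, 52 mm across, 20 mm tall; origin under its centre.
- tin: Bystander: green tin, 64 mm across, 70 mm tall; origin under its centre.
Not all that is in view belongs to the job. Leave any green or pink look-alike of the part that bears door_grip alone.

How it is judged:
By the outcome, as a careful person would: the job done as asked, in the order asked, and still so for the second after the job is handed in, with the robot touching nothing.
It also fails if it takes over 64 s, if anything falls off the work surface, if the arm or the gripper's body presses on something with over 40 N, if the wrist force passes 120 N, or if a joint passes its speed limit or range.

## Working session

There is one attempt and no reset: what is moved stays moved. The work goes in short steps, each a Python script; the robot and the scene stay as the last script left them, time stands still between calls to the robot, and variables do not carry over. Pictures are saved under pics/ and viewed, and the job is handed in when it is done.

```bash
ls; mkdir -p pics; python3 - <<'E'
from cell import *
import cv2,numpy as np
s=get_state();print(s)
for n in("scene","top"):
    f=grab_frame(n);cv2.imwrite(f"pics/{n}0.png",f["img"][:,:,::-1])
    print(n,f["fx"],f["fy"],f["cx"],f["cy"],np.round(f["cam_to_world"],4).tolist())
    for k in["gearbox","keeper","hinge_mark","door_grip","door_tongue","door_knuckle","stand"]:
        print(k,[(np.round(d["centre"],1).tolist(),round(d["score"],2)) for d in tip_of(n,k)])
E
```

```text
pics
{'clock': 0.0, 'q': array([-1.44820583e+00,  3.26939838e-01, -1.93602650e-01,  1.05199958e+00,
        1.45160739e-05,  1.43658254e+00]), 'joint_velocities': array([-5.32825085e-04,  6.59194360e-04,  9.94925222e-04, -7.88584445e-05,
       -6.92612040e-04,  5.36095911e-05]), 'tau': array([ 2.13752937e-03, -4.43396688e+01,  2.62442690e+01,  1.55333499e-02,
        4.51161361e-05, -7.97692195e-06]), 'position': array([ 0.13963014, -0.53136967,  0.23049692]), 'eef_rot': array([-2.48661707e+00,  1.91793449e+00,  1.91074939e-03]), 'contact_force': array([ 0.54814334, -0.56315889,  0.04220682]), 'wrist_torque': array([-0.05694587, -0.01082606, -0.05365373]), 'finger_gap': 0.9977000755128067}
scene 436.36232840356854 436.36232840356854 318.55251223711093 242.34953717839872 [[-0.7252, 0.5011, -0.4722, 1.0499], [0.6885, 0.5299, -0.4951, 0.4492], [0.0021, -0.6842, -0.7293, 0.9556], [0.0, 0.0, 0.0, 1.0]]
gearbox [([419.7, 349.1], 0.56)]
keeper [([409.1, 275.0], 0.81), ([411.4, 463.5], 0.27)]
hinge_mark [([368.5, 340.3], 0.63)]
door_grip [([506.0, 253.0], 0.86), ([354.3, 182.6], 0.82), ([21
[... 283 characters left out ...]
87088668 563.0139787088668 323.5166740537818 239.82901755561176 [[-0.0098, -0.9979, 0.0645, 0.4369], [-0.9999, 0.0099, 0.0016, -0.0935], [-0.0022, -0.0645, -0.9979, 1.4304], [0.0, 0.0, 0.0, 1.0]]
gearbox []
keeper [([232.1, 277.1], 0.76)]
hinge_mark [([225.0, 211.0], 0.81), ([418.2, 247.5], 0.4)]
door_grip [([547.2, 240.2], 0.94), ([390.7, 232.3], 0.84), ([163.7, 357.0], 0.72), ([363.1, 330.3], 0.68), ([233.7, 277.7], 0.27)]
door_tongue [([557.0, 279.5], 0.98), ([417.5, 249.2], 0.88), ([179.4, 395.6], 0.79), ([353.2, 366.3], 0.7)]
door_knuckle [([353.9, 231.9], 0.93), ([359.9, 294.9], 0.89), ([175.8, 320.7], 0.68), ([513.6, 226.1], 0.6)]
stand [([375.9, 239.8], 0.98), ([430.4, 193.9], 0.57)]
```

View pics/scene0.png

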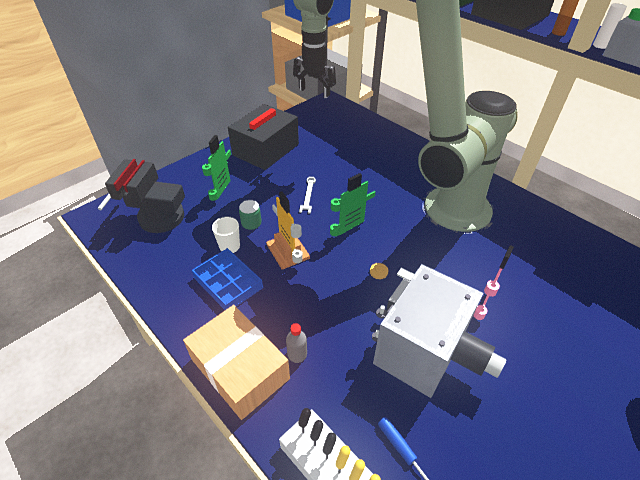

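View pics/top0.png

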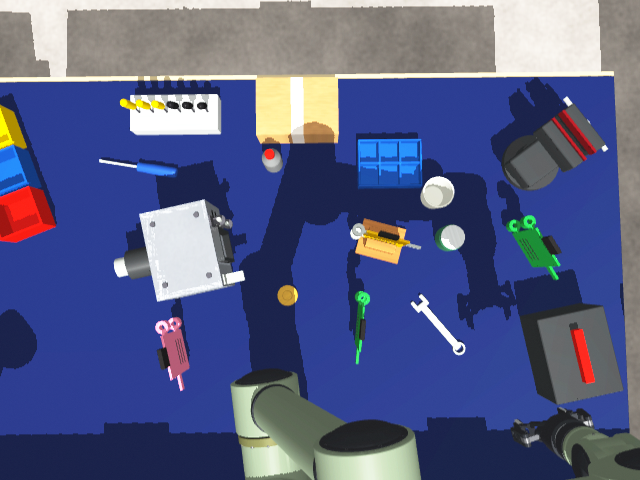

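The scene view shows the yellow door in its stand at about (287,230), with the gearbox at (428,325). The top view has the door at (390,237), knuckles on the left at (357,231) and tongue on the right at (417,247). The gearbox front faces image right (world -y), with the keeper at (232,277) and the hinge at (222,215). The green and pink doors are look-alikes.

```bash
cat > h.py <<'E'
from cell import *
import cv2,numpy as np
from scipy.spatial.transform import Rotation as R
CAM={}
def frame(n):
    f=grab_frame(n);CAM[n]=f;return f
def ray(f,p):
    d=np.array([(p[0]-f["cx"])/f["fx"],(p[1]-f["cy"])/f["fy"],1.]);T=f["cam_to_world"]
    d=T[:3,:3]@d;return T[:3,3],d/np.linalg.norm(d)
def tri(a,b):
    (o1,d1),(o2,d2)=a,b
    A=np.stack([d1,-d2],1);t=np.linalg.lstsq(A,o2-o1,rcond=None)[0]
    p,q=o1+t[0]*d1,o2+t[1]*d2
    return (p+q)/2,np.linalg.norm(p-q)
def atz(r,z):
    o,d=r;return o+d*(z-o[2])/d[2]
def proj(f,P):
    T=np.linalg.inv(f["cam_to_world"]);c=T[:3,:3]@np.asarray(P)+T[:3,3]
    return np.array([f["fx"]*c[0]/c[2]+f["cx"],f["fy"]*c[1]/c[2]+f["cy"]])
def crop(img,x0,y0,w,h,k,name):
    c=cv2.resize(img[y0:y0+h,x0:x0+w],None,fx=k,fy=k,interpolation=cv2.INTER_CUBIC)
    cv2.imwrite(name,c[:,:,::-1])
E
python3 - <<'E'
from h import *
a=frame("scene");b=frame("top")
pr={"grip":((286.4,197.9),(390.7,232.3)),"tongue":((274.7,206.4),(417.5,249.2)),"knuckle":((294.2,261.8),(353.9,231.9)),"keeper":((409.1,275),(232.1,277.1)),"hinge":((368.5,340.3),(225,211)),"stand":((288.4,253.9),(375.9,239.8))}
for k,(p,q) in pr.items():
    P,e=tri(ray(a,p),ray(b,q));print(k,np.round(P,4),round(e,4))
s1=a["img"];s2=b["img"]
A=np.hstack([cv2.resize(s1[170:290,230:330],None,fx=4,fy=4,interpolation=2),cv2.resize(s2[200:280,340:440],(400,320),interpolation=2)[:].repeat(1,0) if 0 else cv2.copyMakeBorder(cv2.resize(s2[200:280,340:440],None,fx=4,fy=4,interpolation=2),0,160,0,0,0)])
cv2.imwrite("pics/c1.png",A[:,:,::-1])
A=np.hstack([cv2.resize(s1[250:400,350:450],None,fx=4,fy=4,interpolation=2),cv2.resize(s2[190:310,160:260],None,fx=4,fy=5,interpolation=2)])
cv2.imwrite("pics/c2.png",A[:,:,::-1])
E
```

```text
grip [ 0.5254 -0.2322  0.2127] 0.0146
tongue [ 0.4982 -0.3115  0.113 ] 0.0007
knuckle [ 0.5489 -0.1697  0.0296] 0.0066
keeper [0.4363 0.12   0.1364] 0.0024
hinge [0.5995 0.1482 0.0593] 0.0026
stand [ 0.5283 -0.2247  0.0022] 0.0009
```

View pics/c1.png

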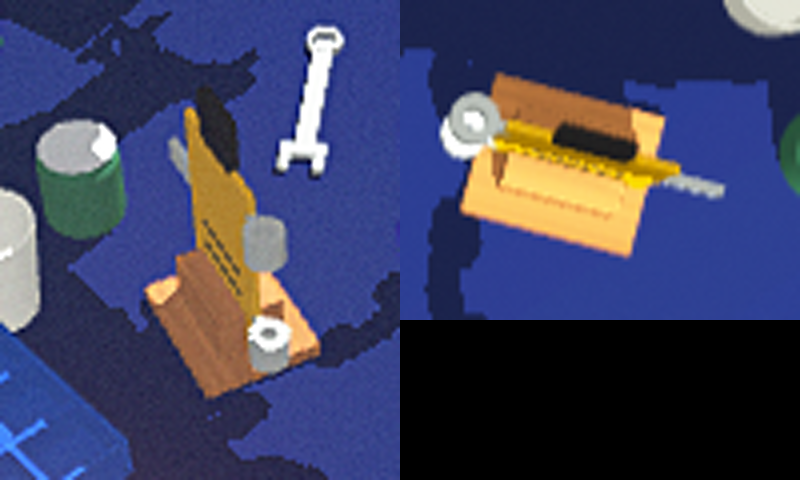

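View pics/c2.png

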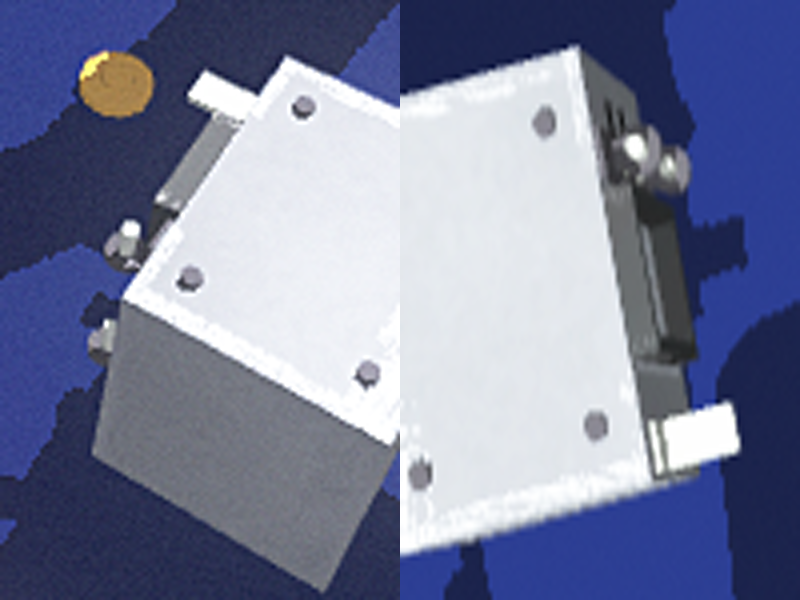

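```bash
python3 - <<'E'
from h import *
a=frame("scene");b=frame("top")
crop(b["img"],130,190,120,115,6.5,"pics/g_top.png")
crop(a["img"],365,255,125,92,6.4,"pics/g_sc.png")
crop(a["img"],365,300,125,92,6.4,"pics/g_sc2.png")
crop(b["img"],345,215,85,60,9,"pics/d_top.png")
crop(a["img"],260,185,60,60,9,"pics/d_sc.png")
crop(a["img"],260,220,60,55,9,"pics/d_sc2.png")
E
```

```text
(no output)
```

View pics/g_top.png

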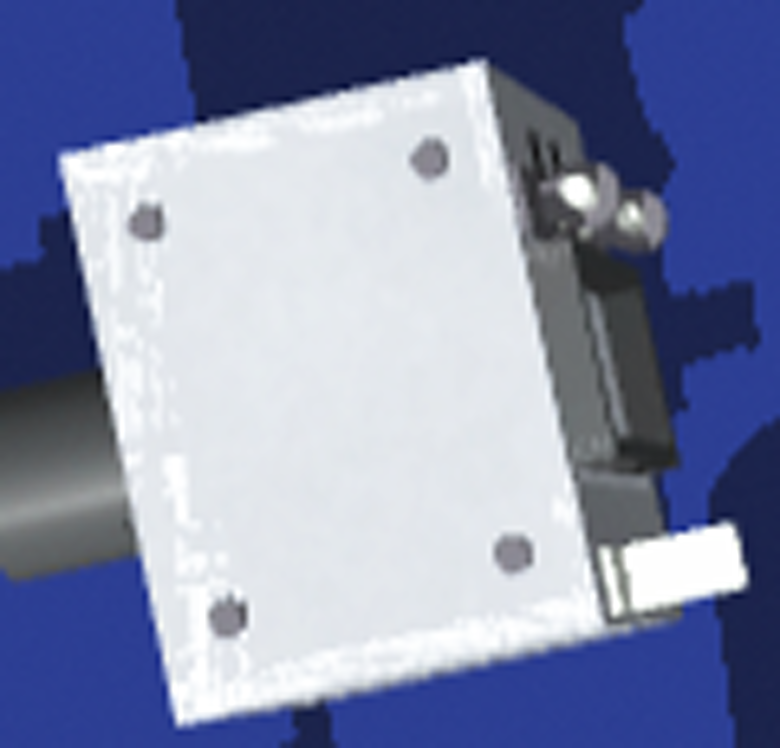

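View pics/g_sc.png

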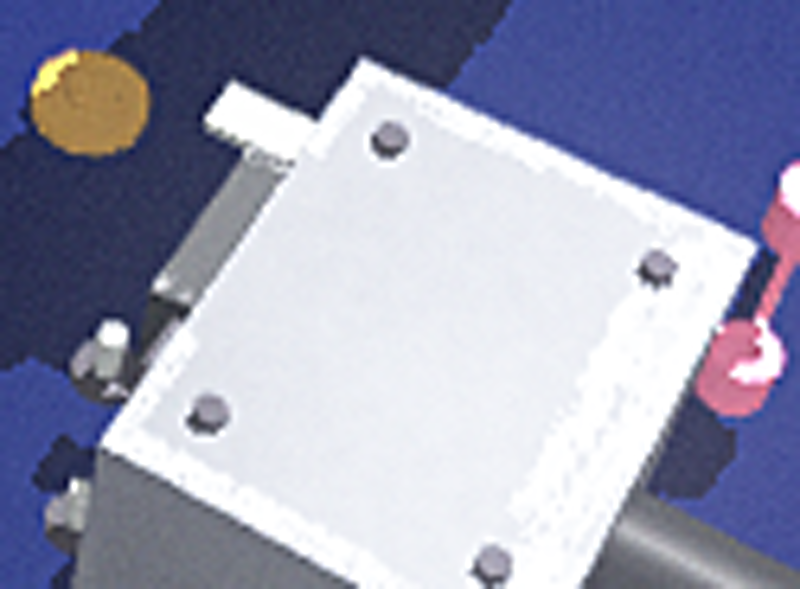

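View pics/g_sc2.png

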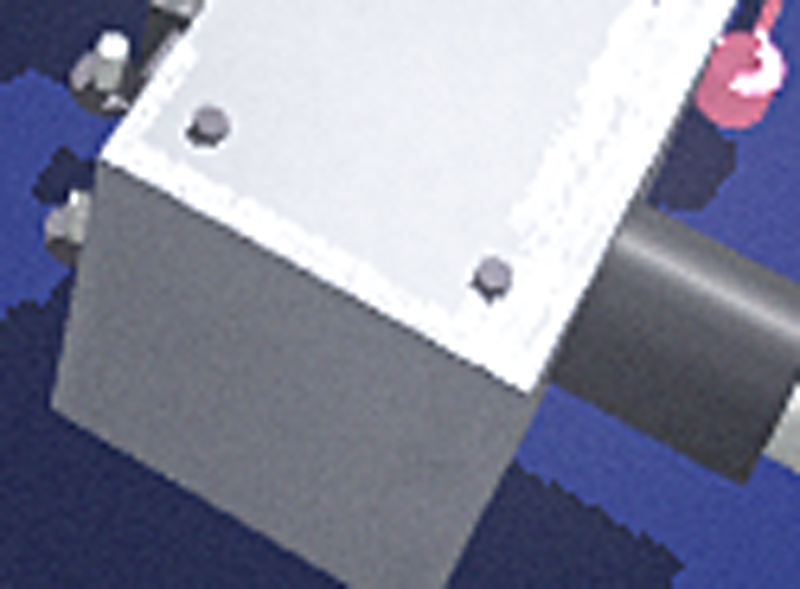

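View pics/d_top.png

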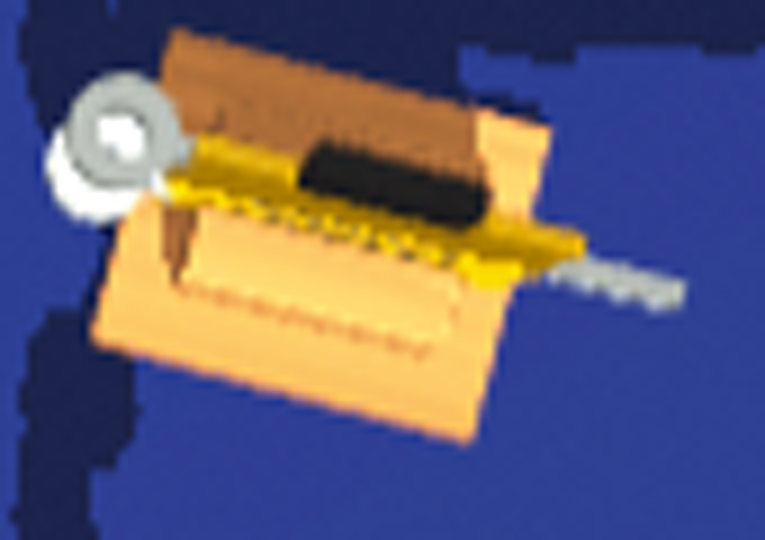

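View pics/d_sc.png

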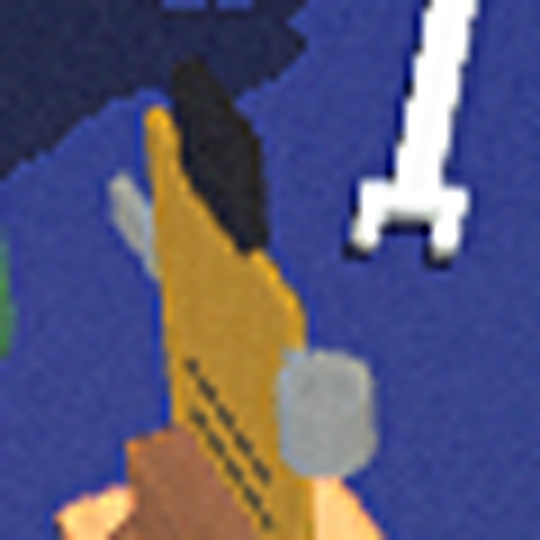

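View pics/d_sc2.png

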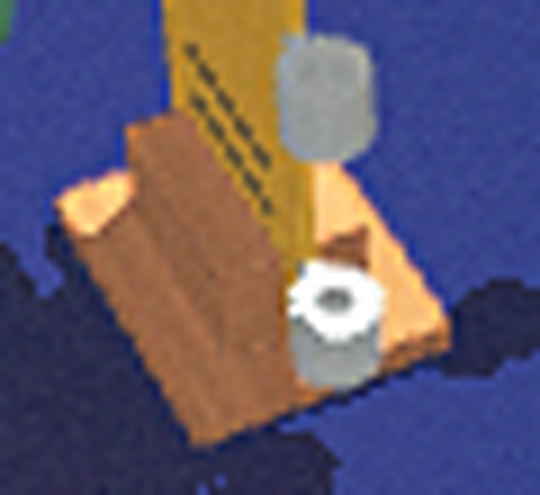

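```bash
cat > fit.py <<'E'
from h import *
from scipy.optimize import least_squares
a=frame("scene");b=frame("top")
def px(c,k,o): return (np.array(c)+.5)/k-.5+np.array(o)
T=lambda c:(b,px(c,6.5,(130,190)));S=lambda c:(a,px(c,6.4,(365,255)));S2=lambda c:(a,px(c,6.4,(365,300)))
FH,BH,BK,FK=(-.075,-.1,.172),(.075,-.1,.172),(.075,.1,.172),(-.075,.1,.172)
obs=[(FH,*T((483,60))),(BH,*T((62,157))),(BK,*T((182,725))),(FK,*T((605,630))),
(FK,*S((363,60))),(BK,*S((757,243))),(FH,*S((103,447))),(BH,*S2((530,392))),((-.075,-.1,0),*S2((53,405)))]
def W(p,L):
    c,s=np.cos(p[2]),np.sin(p[2]);return np.array([p[0]+c*L[0]-s*L[1],p[1]+s*L[0]+c*L[1],L[2]+(p[3] if len(p)>3 else 0)])
def fit(obs,p0): 
    r=least_squares(lambda p:np.concatenate([proj(f,W(p,L))-q for L,f,q in obs]),p0,loss="soft_l1");return r.x,r.fun.reshape(-1,2)
if __name__=="__main__":
    p,e=fit(obs,[.5,.2,1.8]);print("gear",p,np.degrees(p[2]));print(np.round(e,1).tolist())
    print("gear 3dof top only",fit(obs[:4],p)[0],"scene only",fit(obs[4:],p)[0])
    print("keeper",W(p,(-.12,.089,.126)),"mark",W(p,(-.095,-.072,.04)))
    for d in(.003,.006,.009,.012,.015,.018,.021):
        pt=W(p,(-.095,-.072+d,.16));pl=W(p,(-.095,-.072+d,.06));st=W(p,(-.095,-.072+d,.14));sl=W(p,(-.095,-.072+d,.04))
        t=lambda P,f,k,o:np.round((proj(f,P)-o+.5)*k-.5).tolist()
        print(d,"TOP",[t(P,b,6.5,(130,190)) for P in(pt,st,pl,sl)],"SC",[t(P,a,6.4,(365,255)) for P in(pt,st,pl,sl)])
    D=lambda c:(b,px(c,9,(345,215)));E=lambda c:(a,px(c,9,(260,185)));E2=lambda c:(a,px(c,9,(260,220)))
    # door local coords about tab centre, z relative; p=[x,y,yaw,zgrip]
    od=[((-.066,0,-.036),*D((120,130))),((.022,.0,.021),*D((480,190))),((-.022,0,.021),*D((312,160))),((.087,0,-.077),*D((684,288))),
    ((-.066,0,-.136),*E2((337,298))),((-.066,0,-.0485),*E((327,413))),((.022,0,.021),*E((190,65))),((-.022,0,.021),*E((258,135))),((.087,0,-.077),*E((117,178)))]
    q,e=fit(od,[.52,-.23,-1.8,.193]);print("door",q,np.degrees(q[2]));print(np.round(e,1).tolist())
    q3,e=fit([((L[0],L[1],L[2]+.193),f,c) for L,f,c in od],q[:3]);print("door3",q3)
    print("tongue",W(q,(.087,0,-.086)),"kn",W(q,(-.066,0,-.161)))
E
python3 fit.py
```

```text
gear [0.49762164 0.22822293 1.78584786] 102.32154535683446
[[0.3, 1.0], [-0.2, 0.8], [-0.5, 0.6], [0.3, 0.2], [-0.4, 0.1], [-0.1, 0.6], [-0.7, -0.1], [-0.1, 0.4], [-0.5, 1.0]]
gear 3dof top only [0.49905728 0.22816585 1.78575382] scene only [0.49620569 0.22807216 1.78597657]
keeper [0.43627945 0.09199468 0.126     ] mark [0.58823594 0.15077585 0.04      ]
0.003 TOP [[567.0, 144.0], [577.0, 151.0], [617.0, 174.0], [627.0, 180.0]] SC [[87.0, 373.0], [81.0, 406.0], [59.0, 528.0], [54.0, 556.0]]
0.006 TOP [[568.0, 152.0], [579.0, 159.0], [619.0, 182.0], [628.0, 188.0]] SC [[91.0, 367.0], [85.0, 399.0], [63.0, 522.0], [58.0, 550.0]]
0.009 TOP [[570.0, 161.0], [581.0, 167.0], [621.0, 190.0], [630.0, 195.0]] SC [[95.0, 360.0], [89.0, 393.0], [67.0, 516.0], [62.0, 544.0]]
0.012 TOP [[572.0, 169.0], [583.0, 175.0], [623.0, 198.0], [632.0, 203.0]] SC [[100.0, 354.0], [93.0, 387.0], [71.0, 510.0], [66.0, 538.0]]
0.015 TOP [[574.0, 177.0], [585.0, 183.0], [624.0, 205.0], [633.0, 211.0]] SC [[104.0, 348.0], [98.0, 381.0], [75.0, 504.0], [70.0, 533.0]]
0.018 TOP [[576.0, 186.0], [586.0, 192.0], [626.0, 213.0], [635.0, 218.0]] SC [[108.0, 342.0], [102.0, 375.0], [79.0, 498.0], [74.0, 527.0]]
0.021 TOP [[578.0, 194.0], [588.0, 200.0], [628.0, 221.0], [637.0, 226.0]] SC [[112.0, 336.0], [106.0, 369.0], [83.0, 492.0], [77.0, 521.0]]
door [ 0.52529873 -0.23202119 -1.8272817   0.19895074] -104.69552926120876
[[-0.5, 0.3], [0.6, 1.3], [-0.5, -0.3], [-0.4, 0.2], [0.2, 0.3], [0.2, 0.0], [-0.8, -1.2], [-1.0, 0.9], [-0.3, -0.2]]
door3 [ 0.52451811 -0.23359211 -1.82580051]
tongue [ 0.50322836 -0.3161752   0.11295074] kn [ 0.54204178 -0.16818021  0.03795074]
```

```bash
cat >> h.py <<'E'
def rv(yaw,flip=0):
    """tool down, tool x along door y for door yaw"""
    y=yaw+flip*np.pi
    x=np.array([-np.sin(y),np.cos(y),0]);z=np.array([0,0,-1.]);return R.from_matrix(np.stack([x,np.cross(z,x),z],1)).as_rotvec()
GP=.019
E
python3 - <<'E'
from h import *
print(R.from_rotvec(get_state()["eef_rot"]).as_matrix()[:,0])
for fl in(0,1):
  for P,y in(((.5250,-.233,.175),-1.826),((.5250,-.233,.25),-1.826),((.583,.08,.215),-1.355),((.583,.08,.2),-1.1),((.505,.13,.2),-2.926),((.505,.13,.2),-2.7)):
    q=ik(P,rv(y,fl));print(fl,None if q is None else np.round(q,2))
E
```

```text
[ 2.53979635e-01 -9.67209565e-01  5.04912436e-05]
0 [-0.55  0.41 -0.21  0.94  0.    1.28]
0 [-0.55  0.36 -0.09  1.12  0.    1.28]
0 [ 0.01  0.41 -0.11  1.05  0.    1.37]
0 [ 0.01  0.42 -0.14  1.01  0.    1.11]
0 [ 0.11  0.3  -0.32  0.96  0.    3.04]
0 [ 0.11  0.3  -0.32  0.96 -0.    2.81]
1 [-0.55  0.41 -0.21  0.94  0.   -1.86]
1 [-0.55  0.36 -0.09  1.12  0.   -1.86]
1 [ 0.01  0.41 -0.11  1.05  0.   -1.78]
1 [ 0.01  0.42 -0.14  1.01  0.   -2.03]
1 [ 0.11  0.3  -0.32  0.96 -0.   -0.11]
1 [ 0.11  0.3  -0.32  0.96 -0.   -0.33]
```

```bash
python3 - <<'E'
from h import *
y=-1.826
movep((.5245,-.2333,.30),rv(y,1));print(get_state()["clock"])
print(move_l((.5245,-.2333,.19),.12,until_force=8))
s=get_state();print(s["clock"],s["position"],s["contact_force"])
a=frame("scene");b=frame("top")
crop(a["img"],240,130,100,140,4,"pics/p1s.png");crop(b["img"],330,190,110,90,6,"pics/p1t.png")
E
```

```text
3.875
False
4.9417 [ 0.52498575 -0.23363706  0.19076413] [ 0.12631811 -0.12042733  0.73453275]
```

View pics/p1s.png

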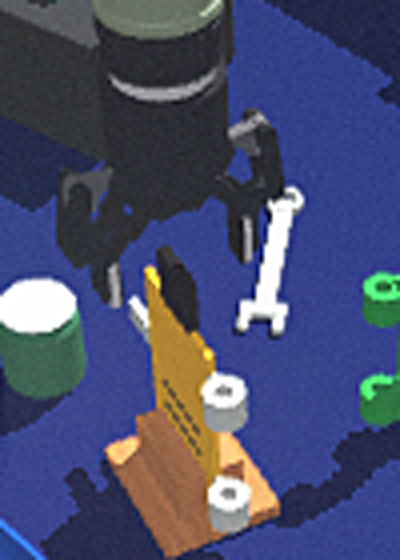

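View pics/p1t.png

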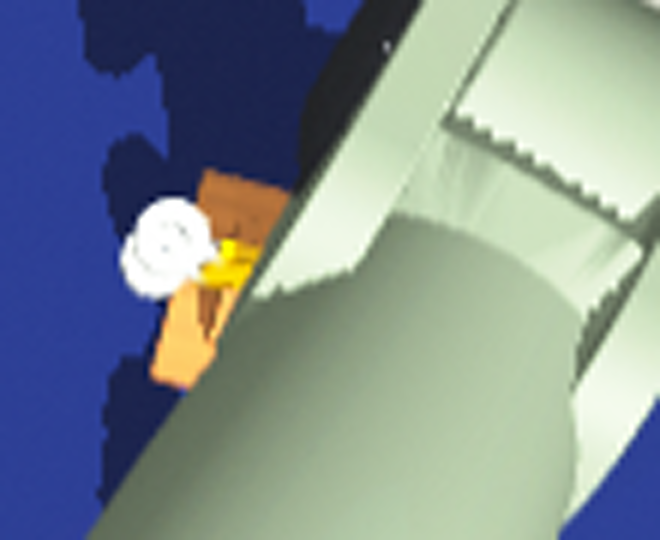

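The fingers straddle the black tab (scene crop (178,285)), clear of everything. Next I descend and grip.

```bash
python3 - <<'E'
from h import *
print(move_l((.5245,-.2333,.176),.08,until_force=8))
s0=get_state()
grab(60);s=get_state();print(s["clock"],s["finger_gap"],s["position"],s["contact_force"],s["wrist_torque"])
print(move_l((.5245,-.2333,.195),.06,until_force=30))
s=get_state();print(s["finger_gap"],s["contact_force"])
print(move_l((.5245,-.2333,.255),.12,until_force=30))
s=get_state();print(s["clock"],s["position"],s["contact_force"],s["wrist_torque"],s["finger_gap"])
a=frame("scene");b=frame("top")
crop(a["img"],240,90,110,145,4,"pics/p2s.png");crop(b["img"],330,190,110,90,6,"pics/p2t.png")
E
```

```text
False
6.0417 0.10358232645560514 [ 0.52466736 -0.23344654  0.17622648] [-0.97081933 -1.12727818  0.88262122] [0.02015473 0.02131683 0.00432249]
False
0.10654196338727082 [ 0.53230204  0.46108831 -4.69196247]
False
7.1583 [ 0.52395344 -0.23301987  0.25419139] [-0.12513696 -0.02435318 -4.91524682] [0.00785693 0.00960458 0.00613247] 0.10543048448606815
```

View pics/p2s.png

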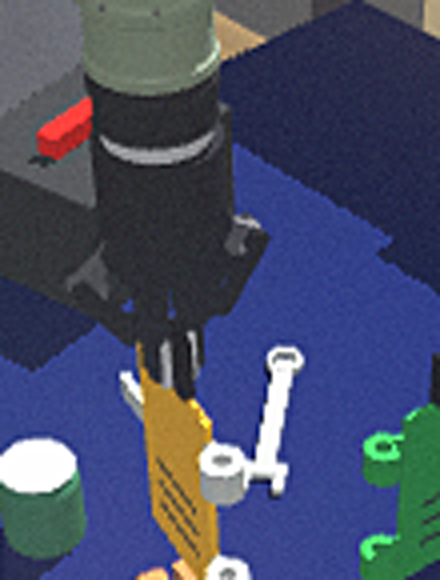

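View pics/p2t.png

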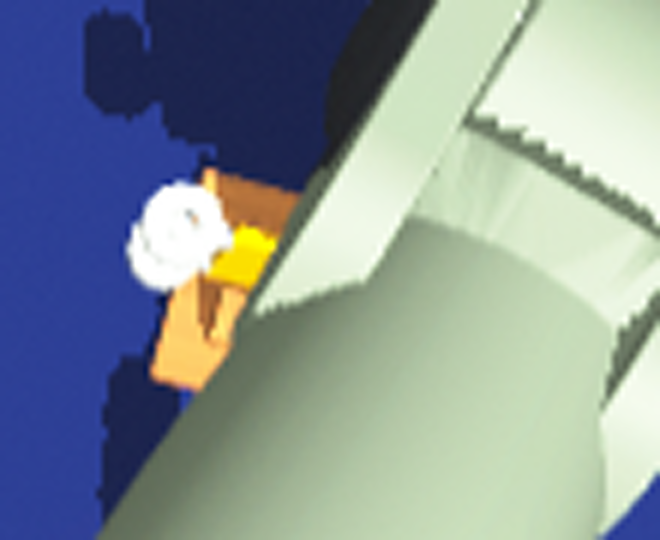

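```bash
python3 - <<'E'
from h import *
from fit import W,fit,obs,a,b
s=get_state();t=s["position"];yaw=-1.826
pr=tri(ray(a,((222+.5)/4-.5+240,(459+.5)/4-.5+90)),ray(b,((180+.5)/6-.5+330,(230+.5)/6-.5+190)))
print(pr); P=pr[0]
u=np.array([np.cos(yaw),np.sin(yaw)]);n=np.array([-u[1],u[0]])
d=P[:2]-t[:2];print("x",d@u,"y",d@n,"z rel",P[2]-t[2])
print(np.degrees(np.arctan2(*(R.from_rotvec(s["eef_rot"]).as_matrix()[:2,0][::-1]))),np.degrees(yaw+np.pi/2+np.pi)-360)
p,_=fit(obs,[.5,.2,1.8])
for z,T,S in((.16,(583,190),(113,330)),(.06,(636,220),(77,490))):
    print("pin",tri(ray(b,((T[0]+.5)/6.5-.5+130,(T[1]+.5)/6.5-.5+190)),ray(a,((S[0]+.5)/6.4-.5+365,(S[1]+.5)/6.4-.5+255))))
print(W(p,(-.095,-.052,.16)))
for n_ in("oil","spare_gear"):
    print(n_,[(proj and np.round(atz(ray(b,d["centre"]),.0),3).tolist(),round(d["score"],2)) for d in tip_of("top",n_)])
E
```

```text
(array([ 0.53910334, -0.16903195,  0.23864748]), np.float64(0.001533808586420936))
x -0.06568298221535741 y -0.0014261022169597285 z rel -0.015215146123602252
165.37920045932913 -194.62209339088832
pin (array([0.56807871, 0.14488707, 0.16275303]), np.float64(0.0025746485353479154))
pin (array([0.56800879, 0.1435578 , 0.05870435]), np.float64(0.00048136260807281567))
[0.56869663 0.1465079  0.16      ]
oil []
spare_gear [([0.388, 0.0, 0.0], 0.87), ([0.52, -0.23, 0.0], 0.53)]
```

```bash
cat >> h.py <<'E'
YO=-1.3557
u=np.array([np.cos(YO),np.sin(YO)]);n=np.array([-u[1],u[0]])  # n: door y; gearbox +y = -n
def tcp(pin,kz,back=0.,yaw=YO,ro=.066):
    e=np.array([np.cos(yaw),np.sin(yaw)]);xy=np.asarray(pin)+ro*e+back*u
    return (xy[0],xy[1],kz+.144)
E
python3 - <<'E'
from h import *
pin=(.5692,.1445)
movep(tcp(pin,.115,.1),rv(YO,1))
print(get_state()["clock"])
print(move_l(tcp(pin,.076,.1),.12,until_force=10))
print(move_l(tcp(pin,.076,.04),.12,until_force=10))
s=get_state();print(s["clock"],s["position"],s["contact_force"])
a=frame("scene");b=frame("top")
crop(a["img"],290,200,150,150,4,"pics/p3s.png");crop(b["img"],180,170,110,90,6,"pics/p3t.png")
E
```

```text
8.375
False
False
9.5 [0.59213315 0.04091879 0.2203917 ] [-0.33832534 -1.20118733 -5.73280131]
```

View pics/p3s.png

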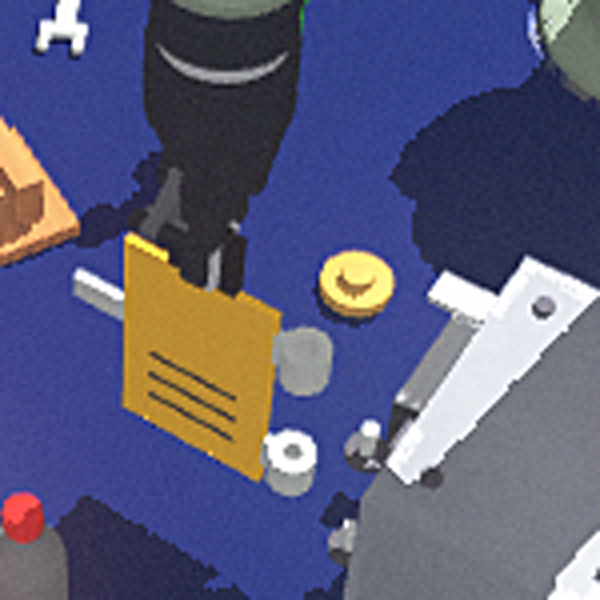

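View pics/p3t.png

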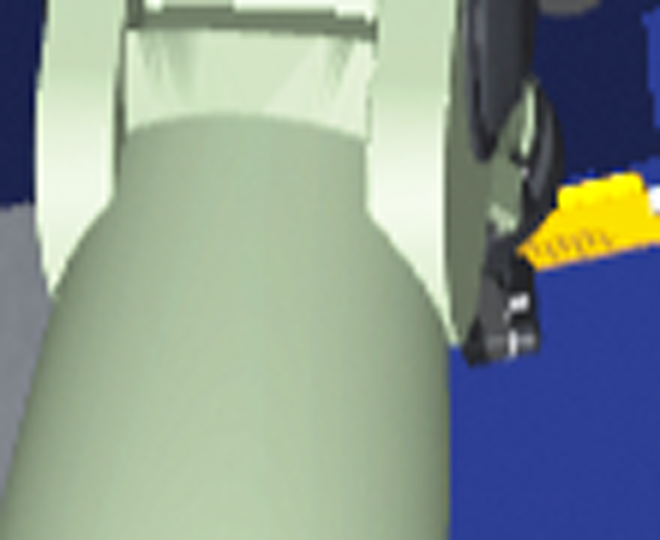

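```bash
python3 - <<'E'
from h import *
a=frame("scene");s=get_state();t=s["position"]
g=lambda c:((c[0]+.5)/4-.5+290,(c[1]+.5)/4-.5+200)
k=atz(ray(a,g((291,452))),t[2]-.119)[:2];kt=t[:2]-.066*u
print("knuckle cam",k,"robot",kt,"bias",k-kt)
for c,z in(((370,428),.16),((350,525),.06)):
    p=atz(ray(a,g(c)),z)[:2];print("pin cam",p,"corrected",p-(k-kt))
im=a["img"]
crop(im,340,285,60,60,10,"pics/p3z.png")
for P in((.5692,.1445,.16),(.5692,.1445,.06)): print((proj(a,P)-(340,285)+.5)*10)
for c in (t[:3]-np.array([.066*u[0],.066*u[1],.119]),): print((proj(a,c)-(340,285)+.5)*10)
E
```

```text
knuckle cam [0.5771839  0.10234557] robot [0.57799129 0.10469564] bias [-0.00080738 -0.00235006]
pin cam [0.56668922 0.14547354] corrected [0.56749661 0.1478236 ]
pin cam [0.56711299 0.14453894] corrected [0.56792037 0.146889  ]
[415.37106575 225.10290046]
[370.27981892 468.91859032]
[233.84778646 289.39936513]
```

View pics/p3z.png

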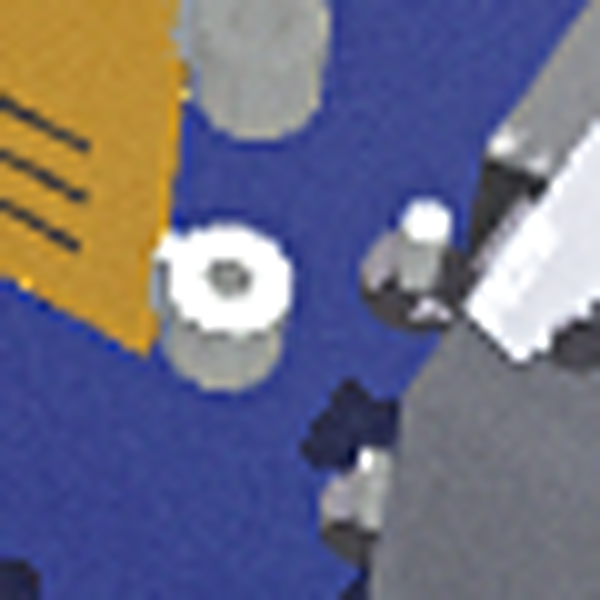

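```bash
python3 - <<'E'
from h import *
a=frame("scene");s=get_state();t=s["position"]
g=lambda c:((c[0]+.5)/10-.5+340,(c[1]+.5)/10-.5+285)
k=atz(ray(a,g((229.5,278))),t[2]-.119)[:2];kt=t[:2]-.066*u
print("bias",k-kt)
for c,z in(((428,217),.16),((376,460),.06)):
    p=atz(ray(a,g(c)),z)[:2];print("pin cam",p,"corrected",p-(k-kt))
E
```

```text
bias [-0.00156927 -0.00268643]
pin cam [0.56557395 0.14516152] corrected [0.56714322 0.14784794]
pin cam [0.56640095 0.14399313] corrected [0.56797022 0.14667956]
```

```bash
python3 - <<'E'
from h import *
pin=(.568,.1465)
print(move_l(tcp(pin,.070,0),.08,until_force=8))
s=get_state();t=s["position"];print(s["clock"],t,s["contact_force"],s["wrist_torque"])
a=frame("scene");b=frame("top")
crop(a["img"],340,270,60,75,8,"pics/p4s.png")
print("pin lower axis pts(robot) px",[((proj(a,(*(t[:2]-.066*u),z))-(340,270)+.5)*8).round() for z in(t[2]-.119,.06,.16,t[2]-.019)])
E
```

```text
False
10.3833 [0.58215462 0.08225618 0.21408132] [-0.39640574  0.3339816  -5.01606635] [-0.06646515 -0.02554313 -0.02098066]
pin lower axis pts(robot) px [array([317., 432.]), array([304., 498.]), array([341., 303.]), array([355., 227.])]
```

View pics/p4s.png

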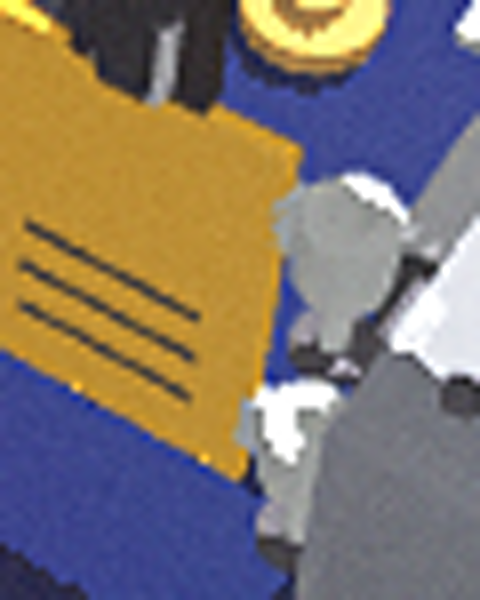

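```bash
cat > down.py <<'E'
from h import *
def probe(pin,kz_to=.0525,f=5,v=.02):
    r=move_l(tcp(pin,kz_to),v,until_force=f);s=get_state()
    print(np.round(pin,4),"hit",r,"kz",round(s["position"][2]-.144,4),"F",s["contact_force"].round(1),"M",s["wrist_torque"].round(2),"t",round(s["clock"],2))
    return r,s
E
python3 - <<'E'
from down import *
pin=np.array((.568,.1465))
r,s=probe(pin)
E
```

```text
[0.568  0.1465] hit False kz 0.0526 F [-0.4 -0.1 -6.1] M [ 0.12 -0.01  0.03] t 11.51
```

```bash
python3 - <<'E'
from down import *
pin=np.array((.568,.1465))
a=frame("scene");crop(a["img"],340,270,60,75,8,"pics/p5s.png")
t0=get_state()["position"]
for d in(-n,n,u,-u):
    r=move_l(t0+np.array([*d,0])*.004,.02,until_force=5);s=get_state()
    print(r,(s["position"]-t0).round(4),np.dot(s["position"][:2]-t0[:2],d).round(4),s["contact_force"].round(1))
    move_l(t0,.03)
E
```

```text
True [-0.0016  0.0003 -0.0004] 0.0014 [ 2.3  1.8 -3.6]
False [ 0.0025  0.0008 -0.0008] 0.0027 [-3.5  0.7 -6.1]
True [-0.0002 -0.0004 -0.0011] 0.0003 [ 0.6  2.1 -4.5]
False [-0.0006  0.0031 -0.0001] 0.0032 [ 2.4 -2.9 -5.7]
```

View pics/p5s.png

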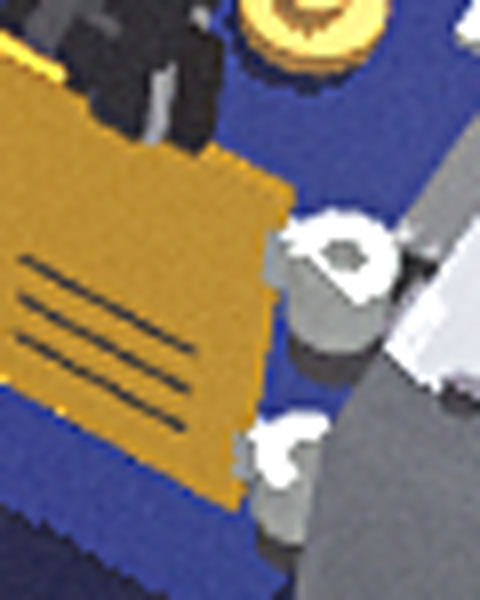

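```bash
python3 - <<'E'
from down import *
pin=np.array((.568,.1465))+.0005*n-.001*u
print(pin)
move_l(tcp(pin,.0525),.02);s=get_state();print(s["contact_force"],s["wrist_torque"],s["position"])
r,s=probe(pin,.0425,f=6)
r,s=probe(pin,.038,f=5,v=.01)
a=frame("scene");crop(a["img"],340,270,60,75,8,"pics/p6s.png")
E
```

```text
[0.56827504 0.14758368]
[ 0.71361225  0.10569013 -5.73804717] [ 0.02133216 -0.04604556  0.02045393] [0.58214964 0.0834672  0.19644698]
[0.5683 0.1476] hit False kz 0.0424 F [-0.1  0.5 -4.8] M [-0.06 -0.06  0.02] t 14.68
[0.5683 0.1476] hit True kz 0.0396 F [ 0.3 -0.4  5.3] M [ 0.13 -0.01 -0.01] t 15.06
```

View pics/p6s.png

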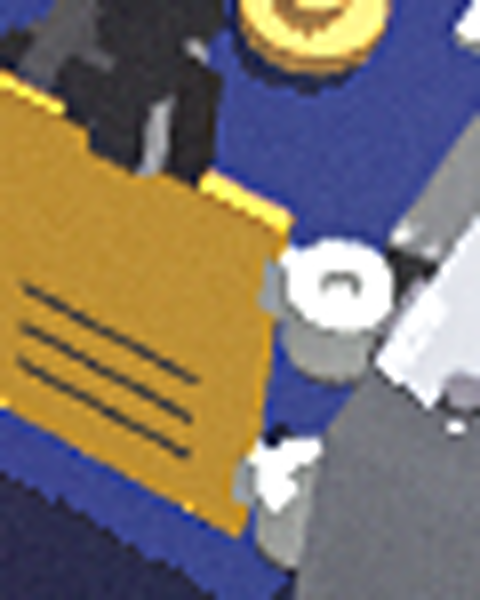

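```bash
python3 - <<'E'
from down import *
pin=np.array((.5683,.1476))
move_l(tcp(pin,.0400),.01);s=get_state();print(s["contact_force"].round(1))
F0=s["contact_force"]
for k in range(1,14):
    y=YO-np.radians(6*k)
    r=move_l(tcp(pin,.0400,yaw=y),.035,rot=rv(y,1),until_force=15)
    s=get_state();f=s["contact_force"];e=np.array([np.cos(y),np.sin(y)]);m=np.array([-e[1],e[0]])
    print(6*k,r,"Fx(door)",round(f[:2]@e,1),"Fy",round(f[:2]@m,1),"Fz",f[2].round(1),"Mz",s["wrist_torque"].round(2),"t",round(s["clock"],2),(s["position"]-tcp(pin,.04,yaw=y)).round(4))
    if r: break
a=frame("scene");crop(a["img"],320,230,130,120,5,"pics/p7s.png")
E
```

```text
[ 0.7 -1.4 -0.5]
6 False Fx(door) -0.2 Fy 0.1 Fz -1.1 Mz [ 0.58 -0.01  0.03] t 15.88 [-0.0002  0.0004 -0.    ]
12 False Fx(door) -0.7 Fy -0.1 Fz -0.6 Mz [ 0.49 -0.09 -0.1 ] t 16.23 [ 0.0002  0.0001 -0.    ]
18 False Fx(door) 0.1 Fy 0.8 Fz -0.6 Mz [ 0.3  -0.23 -0.02] t 16.58 [ 0.0004 -0.0001  0.0001]
24 False Fx(door) 0.2 Fy -0.6 Fz -0.3 Mz [ 0.14 -0.27 -0.  ] t 16.93 [ 0.0003 -0.0002  0.0001]
30 False Fx(door) 0.2 Fy 0.6 Fz -0.2 Mz [ 0.03 -0.3  -0.05] t 17.28 [ 0.0003 -0.0002  0.0001]
36 False Fx(door) 0.8 Fy 1.0 Fz -0.5 Mz [ 0.03 -0.31 -0.07] t 17.63 [ 0.0003 -0.0001  0.0001]
42 False Fx(door) -0.6 Fy -0.3 Fz 0.3 Mz [-0.   -0.37 -0.04] t 17.98 [ 0.0002 -0.0001  0.0001]
48 False Fx(door) 0.9 Fy 1.0 Fz 0.5 Mz [ 0.02 -0.35 -0.05] t 18.33 [ 0.0002 -0.0001  0.0001]
54 False Fx(door) 0.5 Fy 0.3 Fz 0.9 Mz [ 0.02 -0.39 -0.02] t 18.68 [ 0.0002 -0.0001  0.    ]
60 False Fx(door) 0.2 Fy 0.7 Fz 0.4 Mz [-0.06 -0.4  -0.1 ] t 19.03 [ 0.0002 -0.0001  0.    ]
66 False Fx(door) -0.2 Fy 1.3 Fz 1.2 Mz [-0.18 -0.4  -0.06] t 19.38 [ 0.0001 -0.0001  0.    ]
72 False Fx(door) 0.8 Fy 1.0 Fz 1.3 Mz [-0.22 -0.39 -0.1 ] t 19.73 [ 0.0001 -0.0002  0.    ]
78 False Fx(door) 1.2 Fy 1.9 Fz 1.7 Mz [-0.31 -0.42 -0.04] t 20.08 [ 0.0001 -0.0002  0.    ]
```

View pics/p7s.png

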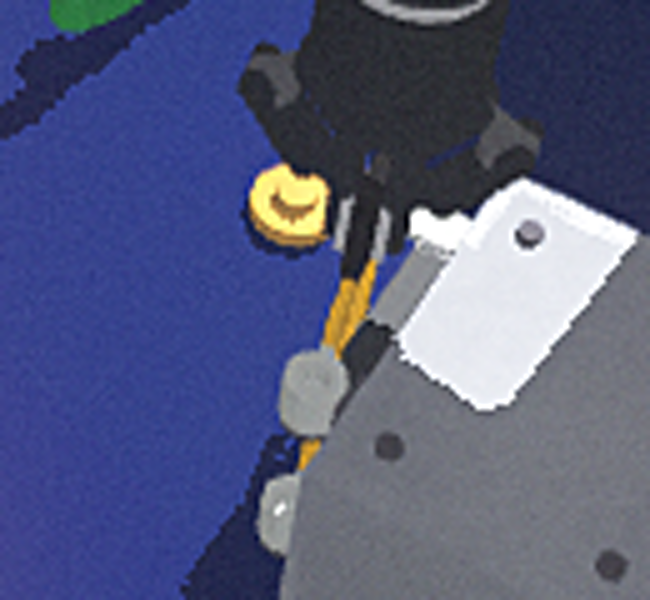

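The door is hung and swinging freely, about 12° from shut. I'm closing in small steps until it meets the rim.

```bash
python3 - <<'E'
from down import *
pin=np.array((.5683,.1476))
for d in [81,84,86,88,89,90,91,92,93,94]:
    y=YO-np.radians(d)
    r=move_l(tcp(pin,.0400,yaw=y),.025,rot=rv(y,1),until_force=10)
    s=get_state();f=s["contact_force"];e=np.array([np.cos(y),np.sin(y)]);m=np.array([-e[1],e[0]])
    print(d,r,"Fx(door)",round(f[:2]@e,1),"Fy",round(f[:2]@m,1),"Fz",f[2].round(1),"M",s["wrist_torque"].round(2),"t",round(s["clock"],2),(s["position"]-tcp(pin,.04,yaw=y)).round(4))
    if r or abs(f[:2]@m)>8: break
a=frame("scene");crop(a["img"],320,230,130,120,5,"pics/p8s.png")
b=frame("top");crop(b["img"],130,180,130,120,5,"pics/p8t.png")
E
```

```text
81 False Fx(door) 0.8 Fy 2.3 Fz 2.4 M [-0.34 -0.39 -0.15] t 20.43 [ 0.0001 -0.0002  0.    ]
84 False Fx(door) -0.5 Fy 1.0 Fz 2.1 M [-0.37 -0.44 -0.15] t 20.72 [ 0.0001 -0.0002  0.    ]
86 False Fx(door) -0.2 Fy 1.6 Fz 1.7 M [-0.4  -0.42 -0.1 ] t 20.97 [ 0.0001 -0.0001 -0.    ]
88 False Fx(door) -0.9 Fy 2.8 Fz 0.8 M [-0.35 -0.47 -0.15] t 21.22 [ 0.0001 -0.0001  0.    ]
89 False Fx(door) -0.3 Fy 1.8 Fz 1.5 M [-0.36 -0.48 -0.09] t 21.47 [ 0.0001 -0.0001  0.    ]
90 False Fx(door) -1.5 Fy 1.3 Fz 1.2 M [-0.34 -0.51 -0.18] t 21.72 [ 0.0002 -0.      0.    ]
91 False Fx(door) -1.2 Fy 5.9 Fz -0.7 M [-1.04 -0.68  0.34] t 21.97 [ 0.0003 -0.0011  0.    ]
92 False Fx(door) -0.7 Fy 10.4 Fz 0.3 M [-1.71 -0.84  0.88] t 22.22 [ 0.0005 -0.0022  0.    ]
```

View pics/p8s.png

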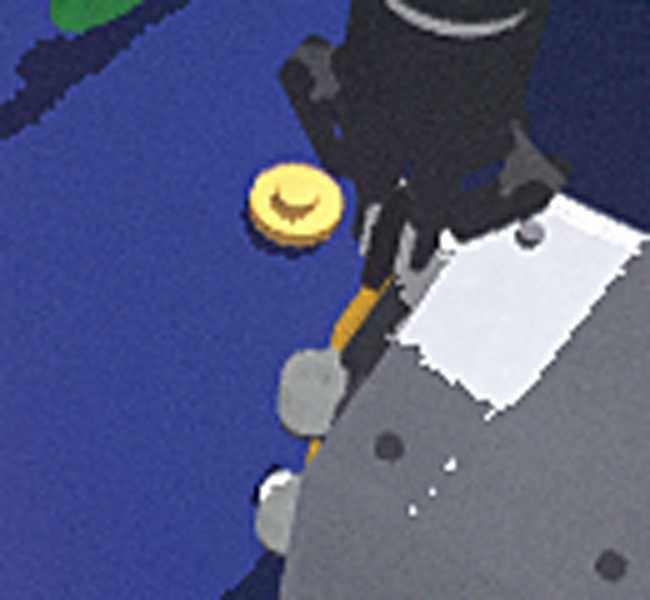

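Rim contact showed as a reaction rising from 1 to 10 N at 90.5–92°, which matches the shut angle. I'll relax to a light touch, release, and back straight up.

```bash
python3 - <<'E'
from down import *
pin=np.array((.5683,.1476))
y=YO-np.radians(90.6)
move_l(tcp(pin,.0400,yaw=y),.02,rot=rv(y,1));sleep(.2)
s=get_state();print(s["contact_force"].round(1),s["wrist_torque"].round(2))
let_go();s=get_state();print(s["contact_force"].round(1),s["finger_gap"],s["clock"])
p=s["position"]
print(move_l((p[0],p[1],p[2]+.10),.12,until_force=8))
p=get_state()["position"]
movep((.40,-.25,.35),rv(y+.8,1)); 
a=frame("scene");crop(a["img"],320,230,130,120,5,"pics/p9s.png")
b=frame("top");crop(b["img"],130,180,130,120,5,"pics/p9t.png")
cv2.imwrite("pics/p9full.png",b["img"][:,:,::-1])
print(get_state()["clock"])
E
```

```text
[ 1.4 -5.4  0.7] [-1.15 -0.8  -0.1 ]
[-0.3  0.1  0.2] 1.0009799945897944 23.4833
False
26.0583
```

View pics/p9s.png

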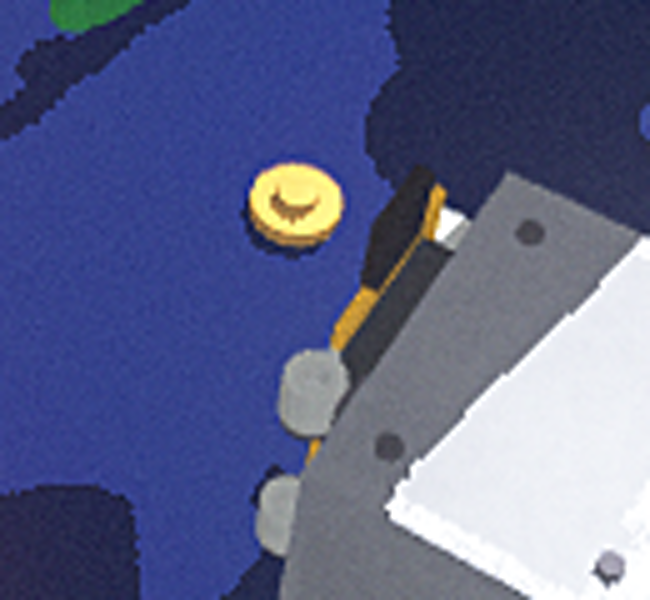

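View pics/p9t.png

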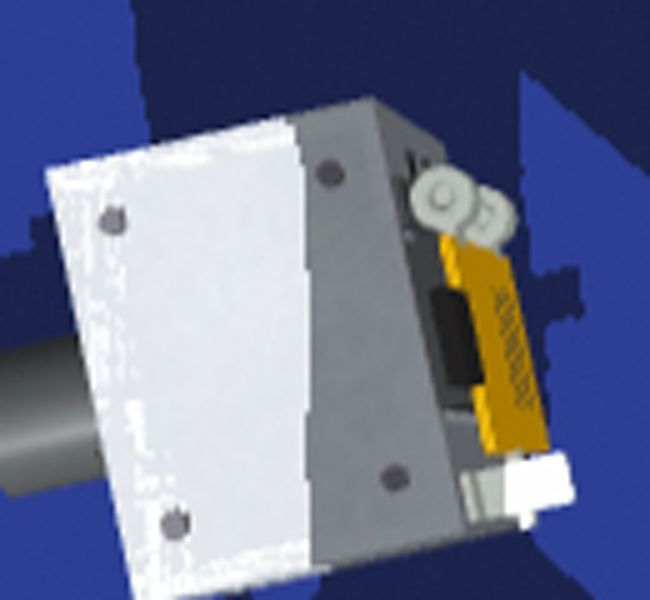

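View pics/p9full.png

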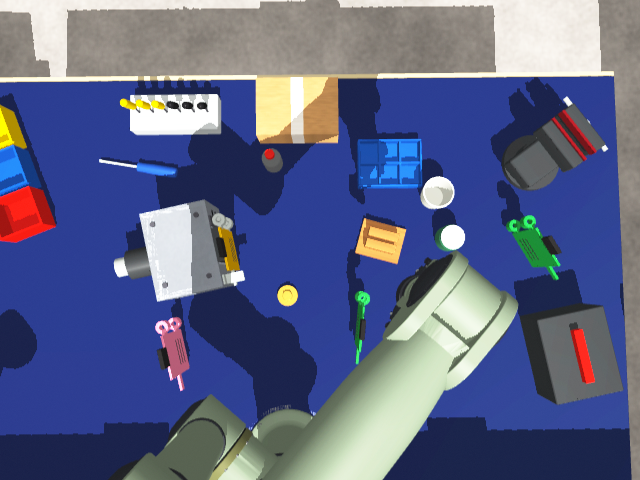

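The door hangs on both pins, parallel to the frame. Panel and lid edges agree within about 1°, and the tongue tip shows under the keeper at (527,522) in the top crop. The bystanders are where they were and the robot is clear, so I'm handing in.

```bash
python3 - <<'E'
from h import *
s=get_state();print(s["clock"],s["contact_force"].round(1));sign_off()
E
```

```text
26.0583 [ 0.2  0.2 -0.9]
the job is handed in; nothing more can be done
```

The yellow door is hung on both hinge pins, fully home, and swung shut against the frame. The robot has let go and is clear, and I handed the job in at 26.1 s of the 64 s allowed.

- **Lifting out:** I gripped the door by its tab at 60 N and lifted it straight out of the stand. It weighs about 0.5 kg.
- **Hanging:** I held it 90° open, moved it in from the side and lowered it. Nothing touched the pin tops. Small sideways nudges confirmed the knuckles were on the pins. It met the seats with the lower knuckle reading 39.6 mm above the bench, against the stated 40 mm. The force rose by about 10 N there.
- **Shutting:** The swing took under 3 N until the rim pushed back from about 90.5°, reaching about 10 N. I eased that to about 5 N before opening the fingers.

The last pictures show the door parallel to the frame within about 1°, with its tongue under the keeper. The bystanders and the green and pink look-alikes are where they were.

**Disagreement between checks:** my camera estimates of the pin position differed by about 3 mm, so I relied on feel for the final fit. After release I judged the door shut from pictures only.

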